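# Check the bit-case hinges and reject the stiff one

## Task

Check the hinges of the two steel bit cases that lean on the sloping stand, first the left one, then the right one: raise each lid about halfway (some 45 degrees) and let go to see whether it falls shut by itself. Leave the case with the free hinge in its place on the stand, shut; shut the lid of the stiff one and put that case standing upright in the white foam tray, setting it down without dropping it. Do not disturb the other things on the bench.

Things in the scene. Friction and masses are not known exactly. Their poses are not given: they have to be found in the camera images.
- stand: fixed plywood stand 256 (y) x 160 (x) mm; deck slopes 0.49 rad (28 deg), low at the front (own -x, towards the robot), 55 mm high at its middle; 18 mm front lip; two bays, centred at y +62.5 (left) and -62.5 mm (right), each with 6 mm high cleats beside the case. Origin: on the worktop under its middle, z up
- case_a: hinged steel bit case 130 (x) x 60 (y) x 54 (z) mm, 0.5-0.8 kg: blue base (z 0 to 34), silver-grey lid (z 34 to 54) with a yellow patch. Both look alike, either may stand left; one of the two has a stiff hinge. Origin: centre of its underside, own z leans 28 deg towards the robot; front face x = -65, back +65. Carry it by its long sides, low, on the base: x 0, z +22
- case_b: hinged steel bit case 130 (x) x 60 (y) x 54 (z) mm, 0.5-0.8 kg: blue base (z 0 to 34), silver-grey lid (z 34 to 54) with a yellow patch. Both look alike, either may stand left; one of the two has a stiff hinge. Origin: centre of its underside, own z leans 28 deg towards the robot; front face x = -65, back +65. Carry it by its long sides, low, on the base: x 0, z +22
- case_a_lid_front (a point): centre of the lid's front face (case frame, lid shut: x -65, y 0, z +44 mm), moves with the lid. The lid is 130 mm long, 60 wide with flat parallel sides, 20 high, about 0.09 kg; to raise it grip its sides about 20 mm behind this point and 6 mm higher, fingertips above the lower edge of the lid
- case_a_hinge (a point): middle of the lid's hinge line at the back of the case (case frame: x +65, y 0, z +34 mm); the line runs along the case's y
- case_b_lid_front (a point): centre of the lid's front face (case frame, lid shut: x -65, y 0, z +44 mm), moves with the lid. The lid is 130 mm long, 60 wide with flat parallel sides, 20 high, about 0.09 kg; to raise it grip its sides about 20 mm behind this point and 6 mm higher, fingertips above the lower edge of the lid
- case_b_hinge (a point): middle of the lid's hinge line at the back of the case (case frame: x +65, y 0, z +34 mm); the line runs along the case's y
- case_a_lid (a joint): lid angle of that case (rad): 0 shut, grows as the lid's front rises, up to 1.31. With a free hinge a part-open lid, let go, falls shut by itself in about half a second; with a stiff hinge it stays where it is let go (takes about 1.2 N at its front to move) and must be led back down
- case_b_lid (a joint): lid angle of that case (rad): 0 shut, grows as the lid's front rises, up to 1.31. With a free hinge a part-open lid, let go, falls shut by itself in about half a second; with a stiff hinge it stays where it is let go (takes about 1.2 N at its front to move) and must be led back down
- reject_tray: white moulded foam tray, fixed, 135 (x) x 215 (y) mm, 34 mm high; the recess is 102 (x) x 182 (y) mm, its flat floor 10 mm above the worktop: a case fits standing with its long side along the tray's y. Origin: centre of its underside, z up
- screw_box: bystander: yellow and black cubic card pack, 86x85x81 mm; origin at the centre of its underside
- offcut: bystander: oak block, 106x86x48 mm; origin at the centre of its underside
- glue: bystander: glue tube with a red cap, 106 mm long, 24 thick, lying; origin at the centre of its underside
Mind the look-alikes: they are no part of the job. What is shaped like the case_b but orange is not meant.

How it is judged (in metres and radians):
On the way, in this order (a step that is already met when the one before it is completed fails the run):
1. the fingers raise the lid of the case in the left bay at least 0.6 rad (((y of case_a in the frame of stand above 0 m and value of joint case_a_lid above 0.6 rad and contact force between the fingers and case_a above 0.5 N) or (y of case_b in the frame of stand above 0 m and value of joint case_b_lid above 0.6 rad and contact force between the fingers and case_b above 0.5 N))), for 0.1 s.
2. they let go of it: the lid falls shut (free hinge) or stays up, over 0.4 rad (stiff hinge) (((y of case_a in the frame of stand above 0 m and value of joint case_a_lid above 0.4 rad and contact force between the fingers and case_a below 0.3 N) or (y of case_b in the frame of stand above 0 m and value of joint case_b_lid below 0.12 rad and contact force between the fingers and case_b below 0.3 N))), for 0.15 s.
3. then the fingers raise the lid of the case in the right bay at least 0.6 rad (((y of case_a in the frame of stand below 0 m and value of joint case_a_lid above 0.6 rad and contact force between the fingers and case_a above 0.5 N) or (y of case_b in the frame of stand below 0 m and value of joint case_b_lid above 0.6 rad and contact force between the fingers and case_b above 0.5 N))), for 0.1 s.
4. they let go of it: the lid falls shut (free hinge) or stays up, over 0.4 rad (stiff hinge) (((y of case_a in the frame of stand below 0 m and value of joint case_a_lid above 0.4 rad and contact force between the fingers and case_a below 0.3 N) or (y of case_b in the frame of stand below 0 m and value of joint case_b_lid below 0.12 rad and contact force between the fingers and case_b below 0.3 N))), for 0.15 s.
At the end, for the whole second after the job is handed in: The case with the stiff hinge stands upright (within 0.1 rad) on the floor of the white foam tray, lid shut (under 0.12 rad); the case with the free hinge is still leaning in its bay, less than 2 cm from where it began, lid shut (under 0.12 rad); both at rest (x of case_a in the frame of reject_tray between -0.035 and 0.035 m and y of case_a in the frame of reject_tray between -0.045 and 0.045 m and z of case_a in the frame of reject_tray between 0.003 and 0.018 m and angle between case_a's own z axis and vertical below 0.1 rad and value of joint each of case_a_lid, case_b_lid below 0.12 rad and linear speed of each of case_a, case_b below 0.02 m/s and distance of case_b from where it was at the start of the episode below 0.02 m and angle between case_b's own z axis and vertical between 0.4 and 0.58 rad); the robot touches nothing.
It fails at once if a bystander is pushed more than 3 cm (distance of any of screw_box, offcut, glue from where it was at the start of the episode above 0.03 m).
It fails at once if a case is dropped: it moves faster than 0.5 m/s while the fingers do not hold it ((linear speed of case_a above 0.5 m/s and contact force between the fingers and case_a below 0.3 N) or (linear speed of case_b above 0.5 m/s and contact force between the fingers and case_b below 0.3 N)).
It also fails if it takes over 61 s, if anything falls off the work surface, if the arm or the gripper's body presses on something with over 40 N, if the wrist force passes 120 N, or if a joint passes its speed limit or range.

## Robot

A 6-joint arm with a two-finger parallel gripper is mounted at the origin on a cart in front of the work surface, level with it; the furniture and walls round the work are solid. World frame = base frame: x ahead of the robot, y to its left, z up, the work surface at z = 0. Lengths are in m, angles in degrees, forces in N, time in s.
With the tool pointing down it reaches from about 0.25 to 0.8 m from the base axis. Payload 3.9 kg.
Tool frame: the origin (TCP) lies midway between the tips of the shut fingers; the grasp point (between the pads) lies 19 mm behind it (bot.tcp_to_grasp is the distance from the TCP to the grasp point, in m); z points along the fingers, y is the line along which they close (so a half turn about z gives the same grasp; the last joint's range is limited). The gripper opens to 85 mm and grips with 20 to 120 N. Pads are 22 mm wide; open, the fingers measure 114 mm over their backs; the gripper's body (76 mm by 85 mm) begins 54 mm behind the grasp point. The pads swing forward as they close: fully open they stand 13 mm farther back than shut.
Start: joints at [-74.886, 14.897, -7.913, 67.191, 0, 90], TCP at [0.137, -0.507, 0.231] pointing down, gripper open.
Joint ranges: [-159.42, 159.42], [-47.68, 98.78], [-73.54, 78.23], [-108.79, 121.32], [-90, 84.71], [-180, 180]. Speed limits (degrees/s): [147.25, 147.25, 180, 180, 180, 180].

## Interface

Orientations are given as a 3x3 rotation matrix whose columns are the frame's x, y, z axes.
In Python, from workcell import bot, eyes gives the robot as it stands. Calls block until the motion is done:
- bot.move_pose(position, orientation): joint-space move of the TCP to a pose.
- bot.movel(position, rotation=None, rate=0.15, f_stop=None): straight line of the TCP; rotation=None keeps the orientation; rate is the mean speed in m/s. With f_stop (N) it stops when the force on the tool has changed by that much, and returns True; else False.
- bot.set_joints(angles): joint-space move.
- bot.move_gripper(opening, squeeze=None): finger opening in m; squeeze is the grip in N (None keeps the last); returns when the fingers have stopped.
- bot.pause(seconds).
- bot.inverse_kinematics(position, orientation): joint angles nearest the present ones, or None.
- bot.observe(): the state.
- eyes.read_camera(name): name is "scene" or "top"; returns the picture (480x640x3 uint8, red, green, blue); there is no depth.
- eyes.calibration(name): a dict with "fx", "fy", "cx", "cy" (pixels), "pose" (4x4, takes a point from camera to world coordinates). Camera axes: x right, y up, looking along -z (the intrinsics and any distortion apply to the point x, -y, -z); pixel columns grow to the right and rows downward; lengths in m; the calibration is good to about 2 mm. A picture is of the moment at which its call begins. calibration takes no time and is no camera call.
A pose or a line that the arm cannot do raises bot.PlanningError and nothing moves.
- bot.job_done(): hands the job in; it is judged then, once.
Trained networks look in the newest picture that a camera, given by its name, has taken for a name from the list of things; names that differ only in an ending like _2 or _b are one class to them, and where a whole thing is asked for, a point or a joint stands for the part that bears it (a point fixed in the world has none). Each returns a list of dicts, best first, with "score" (0 to 1); they miss things now and then, are a little off and sometimes report something else, mostly with a low value. They report only what shows in the picture. A call takes as long as a camera call. They do not tell look-alikes from the thing itself.
- eyes.boxes_of(query, camera): "point" ([x, y, z] in m, in world coordinates, good to about 4 mm: the middle of the surface that is visible of it).
- eyes.tip_of(query, camera): "point" ([x, y, z] in m, in world coordinates, good to about 4 mm: a listed point, or the origin of a listed thing).
The state is a dict: "time_s": time; "qpos": joint angles; "joint_vel": joint speeds; "tau": joint torques, N m; "ee_pos": TCP position; "ee_rot": TCP orientation; "contact_force": force on the tool from outside, world axes, zero at the start; "wrist_torque": the same for the moment, N m; "grip_width": finger opening in m; "gripper_force": force on a finger pad.
Only numpy, scipy, OpenCV 4.12 (cv2) and the standard library are available. Lean on these libraries where they do the work, as an engineer would, in place of code of your own. Each camera call takes 0.05 s, during which the arm holds its last target. There are 200 camera calls.

## Working session

There is one attempt and no reset: what is moved stays moved. The work goes in short steps, each a Python script; the robot and the scene stay as the last script left them, time stands still between calls to the robot, and variables do not carry over. Pictures are saved under pics/ and viewed, at most 10 in all, crops included, and the job is handed in when it is done.

```bash
mkdir -p pics; ls
python3 - <<'E'
from workcell import bot, eyes
import cv2,numpy as np
for c in ("scene","top"):
    im=eyes.read_camera(c); cv2.imwrite(f"pics/{c}0.png",im[:,:,::-1])
    k=eyes.calibration(c); print(c,k["fx"],np.round(k["pose"],3).tolist(),[q for q in k if q not in("pose",)])
    for q in ["stand","case_a","case_a_lid_front","case_a_hinge","reject_tray","screw_box","offcut","glue"]:
        print(q,[(np.round(d["point"],3).tolist(),round(d["score"],2)) for d in eyes.tip_of(q,c)])
print(bot.observe()["time_s"],bot.tcp_to_grasp)
E
```

```text
pics
scene 479.2858170113323 [[0.731, 0.323, -0.601, -0.193], [-0.682, 0.38, -0.625, -1.05], [0.027, 0.867, 0.498, 0.675], [0.0, 0.0, 0.0, 1.0]] ['fx', 'fy', 'cx', 'cy']
stand [([0.539, -0.302, -0.002], 0.62)]
case_a [([0.445, -0.734, 0.003], 0.82), ([0.524, -0.362, 0.052], 0.8), ([0.561, -0.24, 0.056], 0.75)]
case_a_lid_front [([0.448, -0.342, 0.06], 0.62), ([0.496, -0.015, -0.001], 0.53), ([0.551, -0.536, -0.001], 0.26)]
case_a_hinge [([0.555, -0.374, 0.117], 0.94)]
reject_tray [([0.5, -0.014, -0.0], 0.75)]
screw_box [([0.551, -0.536, -0.0], 0.7)]
offcut [([0.398, -0.208, -0.002], 0.77)]
glue [([0.386, -0.318, 0.0], 0.78), ([0.538, -0.3, 0.0], 0.66), ([0.559, -0.242, 0.058], 0.41)]
top 577.5685828338185 [[-0.016, 0.992, -0.124, 0.329], [-1.0, -0.017, -0.003, -0.333], [-0.005, 0.124, 0.992, 1.648], [0.0, 0.0, 0.0, 1.0]] ['fx', 'fy', 'cx', 'cy']
stand [([0.534, -0.299, -0.002], 0.86), ([0.523, -0.365, 0.056], 0.71)]
case_a [([0.523, -0.362, 0.057], 0.9), ([0.559, -0.247, 0.051], 0.88), ([0.445, -0.734, -0.003], 0.64), ([0.498, -0.013, -0.003], 0.31)]
case_a_lid_front [([0.444, -0.341, 0.066], 0.82)]
case_a_hinge []
reject_tray [([0.496, -0.017, -0.002], 0.78)]
screw_box [([0.548, -0.531, 0.001], 0.81)]
offcut [([0.398, -0.208, 0.003], 0.8)]
glue [([0.382, -0.319, -0.006], 0.63)]
0.9 0.0187
```

View pics/scene0.png

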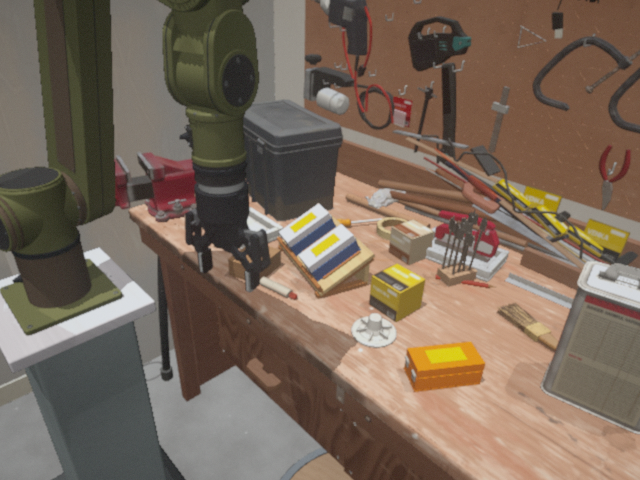

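View pics/top0.png

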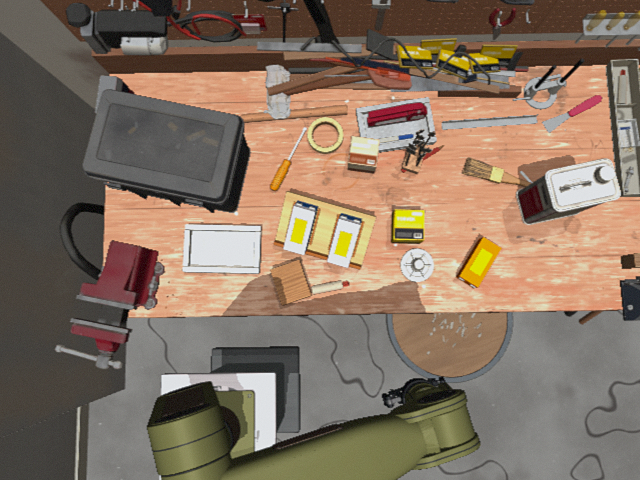

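The pictures agree with the networks. The left case is at about px (300,227) in the top view and the right case at (345,240). The tray is at (222,249) and nearly axis-aligned. The orange look-alike is at (480,262), well apart. The stand's yaw is about -17°. Next I'll write helpers and test reachability.

```bash
cat > h.py <<'E'
from workcell import bot, eyes
import numpy as np, cv2
from scipy.spatial.transform import Rotation as Ro
YAW=-17.0
R0=Ro.from_euler('ZY',[YAW,-28],degrees=True).as_matrix()
L=np.array([.559,-.243,.0545]); Rt=np.array([.522,-.362,.0545]); TRAY=np.array([.498,-.015,0])
G=bot.tcp_to_grasp
def tool(R,s=1):
    y=s*R[:,1]; z=-R[:,2]; return np.column_stack([np.cross(y,z),y,z])
def pose(o,R,p,s=1,back=0):
    T=tool(R,s); return o+R@np.array(p)+T[:,2]*(G-back), T
def lid(o,a,s=1,back=0,g=(-.045,0,.052)):
    h=np.array([.065,0,.034]); Rl=R0@Ro.from_euler('y',a,degrees=True).as_matrix()
    return pose(o+R0@h,Rl,np.array(g)-h,s,back)
def arc(o,a0,a1,s,n=5,**k):
    for a in np.linspace(a0,a1,n+1)[1:]: bot.movel(*lid(o,a,s),rate=.12,**k)
def look(name,crop=None):
    im=eyes.read_camera("scene")[:,:,::-1]; cv2.imwrite(f"pics/{name}.png",cv2.resize(im[180:330,170:430],None,fx=3,fy=3))
    for q in("case_a_lid_front","case_a"):
        print(q,[(np.round(d["point"],3).tolist(),round(d["score"],2)) for d in eyes.tip_of(q,"scene")])
E
python3 - <<'E'
from h import *
im=eyes.read_camera("top")
# lid yellow patches and tray outline: orientations by backprojection
k=eyes.calibration("top")
def bp(uv,z):
    P=k["pose"]; d=P[:3,:3]@np.array([(uv[0]-k["cx"])/k["fx"],-(uv[1]-k["cy"])/k["fy"],-1]); return P[:3,3]+d*(z-P[2,3])/d[2]
m=cv2.inRange(im[215:282,175:270],(170,170,170),(255,255,255))
c=max(cv2.findContours(m,0,2)[0],key=cv2.contourArea); b=cv2.boxPoints(cv2.minAreaRect(c))+[175,215]
print("tray",[np.round(bp(u,.034)[:2],3).tolist() for u in b])
hsv=cv2.cvtColor(im,cv2.COLOR_RGB2HSV); m=cv2.inRange(hsv,(22,150,120),(34,255,255))
for c in cv2.findContours(m,0,2)[0]:
    r=cv2.minAreaRect(c)
    if cv2.contourArea(c)>150: print("patch",r,np.round(bp(r[0],.1025),3))
for n,o in("L",L),("R",Rt):
    for s in(1,-1):
        print(n,s,[None if q is None else np.round(q).astype(int).tolist() for q in(bot.inverse_kinematics(*p) for p in(lid(o,0,s,.08),lid(o,0,s),lid(o,45,s),pose(o,R0,(0,0,.022),s)))])
for y in(-93,87):
  for s in(1,-1):
    Rp=Ro.from_euler('z',y,degrees=True).as_matrix()
    q=bot.inverse_kinematics(*pose(TRAY+[0,0,.012],Rp,(0,0,.022),s)); print(y,s,None if q is None else np.round(q))
E
```

```text
tray [[0.435, 0.115], [0.552, 0.114], [0.542, -0.124], [0.426, -0.121]]
patch ((479.76470947265625, 261.558837890625), (21.09432601928711, 44.761131286621094), 30.963754653930664) [ 0.443 -0.722  0.103]
patch ((342.78302001953125, 243.5094451904297), (11.675647735595703, 23.351293563842773), 15.945395469665527) [ 0.498 -0.356  0.103]
patch ((298.0882873535156, 230.64707946777344), (11.641709327697754, 23.525957107543945), 14.03624439239502) [ 0.534 -0.236  0.103]
patch ((408.1688537597656, 224.77392578125), (30.65902328491211, 31.301469802856445), 2.0454084873199463) [ 0.545 -0.533  0.103]
patch ((492.0, 55.0), (16.0, 46.0), 90.0) [ 1.022 -0.784  0.103]
patch ((429.5, 50.5), (19.0, 49.0), 90.0) [ 1.038 -0.609  0.103]
L 1 [[-28, 2, -49, 11, 5, -10], [-27, 13, -51, -1, 5, -9], [-23, 33, 5, 79, -2, -6], [-26, 17, -45, 0, 4, -8]]
L -1 [[-28, 2, -49, 11, 5, 170], [-27, 13, -51, -1, 5, 171], [-23, 33, 5, 79, -2, 174], [-26, 17, -45, 0, 4, 172]]
R 1 [[-45, 6, -43, 15, 13, -25], [-43, 16, -46, 3, 12, -23], [-34, 35, 9, 80, -5, -16], [-40, 20, -40, 4, 11, -21]]
R -1 [[-45, 6, -43, 15, 13, 155], [-43, 16, -46, 3, 12, 157], [-34, 35, 9, 80, -5, 164], [-40, 20, -40, 4, 11, 159]]
-93 1 [ -2.  24. -31.  35.   0.  91.]
-93 -1 [ -2.  24. -31.  35.   0. -89.]
87 1 [ -2.  24. -31.  35.   0. -89.]
87 -1 [ -2.  24. -31.  35.   0.  91.]
```

```bash
sed -i 's/YAW=-17.0/YAW=-16.6/' h.py
cat >> h.py <<'E'
def test(o,name):
    bot.move_pose(*lid(o,0,1,.08)); print("stop",bot.movel(*lid(o,0,1),rate=.1,f_stop=8))
    bot.move_gripper(.05,squeeze=25); s=bot.observe(); print("grip",s["grip_width"],s["gripper_force"],s["contact_force"].round(1) if hasattr(s["contact_force"],"round") else s["contact_force"])
    arc(o,0,47,1); bot.pause(.15); s=bot.observe(); print("up",s["grip_width"],s["gripper_force"],np.round(s["contact_force"],1))
    look(name+"_up")
    bot.move_gripper(.085); bot.pause(.8); look(name+"_rel"); print("t",bot.observe()["time_s"])
E
python3 - <<'E'
from h import *
test(L,"L")
a=cv2.imread("pics/L_up.png");b=cv2.imread("pics/L_rel.png");cv2.imwrite("pics/L2.png",cv2.resize(np.vstack([a,b]),(520,600)))
E
```

```text
stop False
grip 0.05951997002571819 30.044974107295275 [-2.5  1.2  3.8]
up 0.05906550974481082 29.306521229445934 [-4.   1.3  2.5]
case_a_lid_front [([0.448, -0.341, 0.062], 0.67)]
case_a [([0.443, -0.734, 0.0], 0.77), ([0.558, -0.24, 0.055], 0.6)]
case_a_lid_front [([0.447, -0.344, 0.06], 0.73)]
case_a [([0.525, -0.365, 0.052], 0.68), ([0.446, -0.729, 0.002], 0.6), ([0.559, -0.243, 0.054], 0.58)]
t 7.4667
```

View pics/L2.png

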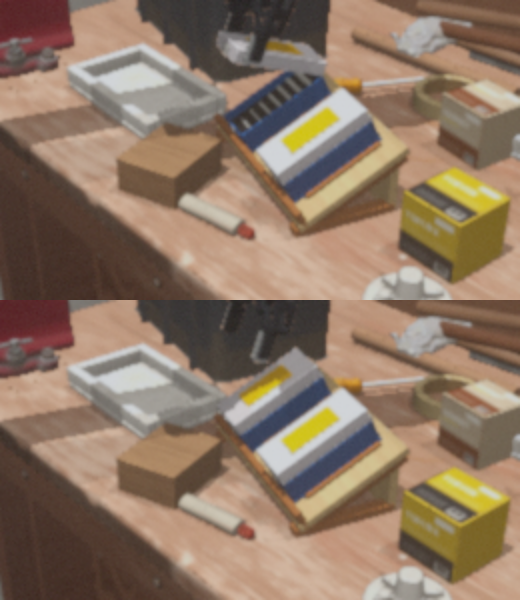

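In the upper half of the picture the left lid is up (around px (280,50)). After release (lower half) it lies shut, at about (270,390), so the left hinge is free. Now the right one.

Run:
```python
from h import *
p,T=lid(L,47,1); bot.movel(p+[-.02,0,.06],rate=.2)
test(Rt,"R")
a=cv2.imread("pics/R_up.png");b=cv2.imread("pics/R_rel.png");cv2.imwrite("pics/R2.png",cv2.resize(np.vstack([a,b]),(520,600)))
```

```text
stop False
grip 0.059420303262084334 30.0872465595603 [-3.2  2.1  6.5]
up 0.05916617540803989 28.73179279267788 [-4.9  1.8  1.9]
case_a_lid_front [([0.446, -0.341, 0.162], 0.87)]
case_a [([0.558, -0.242, 0.055], 0.97), ([0.524, -0.362, 0.052], 0.76), ([0.446, -0.734, 0.003], 0.67)]
case_a_lid_front [([0.444, -0.341, 0.16], 0.96), ([0.482, -0.224, 0.059], 0.74)]
case_a [([0.556, -0.242, 0.053], 0.76), ([0.445, -0.736, 0.002], 0.66), ([0.525, -0.36, 0.049], 0.56)]
t 13.9167
```

View pics/R2.png

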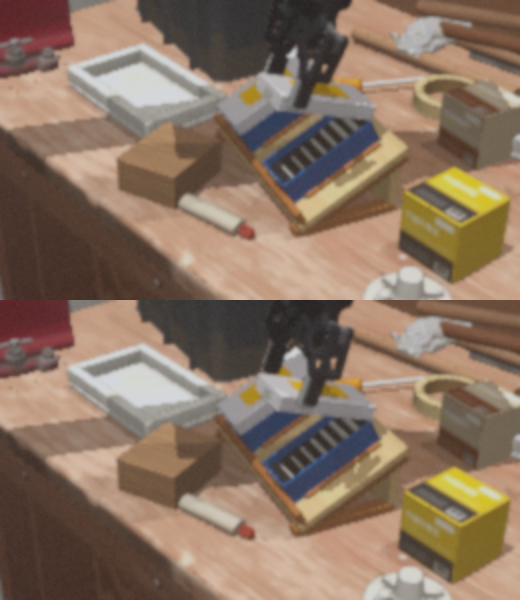

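The right lid stays up after release, at about px (300,390) in the lower half, so the right hinge is stiff. I'll lead it shut, then measure the tray with the arm clear of it.

Run:
```python
from h import *
bot.move_gripper(.05,squeeze=25); arc(Rt,47,-1,1); bot.move_gripper(.085)
bot.movel(*lid(Rt,0,1,.06),rate=.2)
bot.movel(*pose(Rt,R0,(0,0,.022),1,.09),rate=.2)
look("R_shut")
for c in("scene","top"):
    im=eyes.read_camera(c)
    print([(np.round(d["point"],3).tolist(),round(d["score"],2)) for d in eyes.tip_of("reject_tray",c)])
cr=im[205:290,165:285,::-1]; a=cv2.resize(cr,None,fx=5,fy=5,interpolation=2)
# overlay predicted tray recess (rim height) for yaw -2.3
k=eyes.calibration("top");P=np.linalg.inv(k["pose"])
def pr(w):
    c=P@np.append(w,1); return np.array([k["cx"]-k["fx"]*c[0]/c[2], k["cy"]+k["fy"]*c[1]/c[2]])
Rz=Ro.from_euler('z',-2.3,degrees=True).as_matrix()
for hx,hy in((.051,.091),(.0675,.1075)):
    pts=[((pr(TRAY+Rz@[sx*hx,sy*hy,.034])-[165,205])*5).astype(int) for sx,sy in((1,1),(1,-1),(-1,-1),(-1,1))]
    cv2.polylines(a,[np.array(pts)],True,(0,0,255),1)
b=cv2.imread("pics/R_shut.png"); b=cv2.resize(b[:300],(600,170))
cv2.imwrite("pics/tray.png",np.vstack([a,b])); print(bot.observe()["time_s"])
```

```text
case_a_lid_front [([0.449, -0.345, 0.064], 0.92)]
case_a [([0.445, -0.735, 0.0], 0.95), ([0.559, -0.24, 0.055], 0.6), ([0.526, -0.365, 0.057], 0.58)]
[([0.496, -0.017, -0.001], 0.58)]
[([0.498, -0.018, -0.004], 0.74)]
17.75
```

View pics/tray.png

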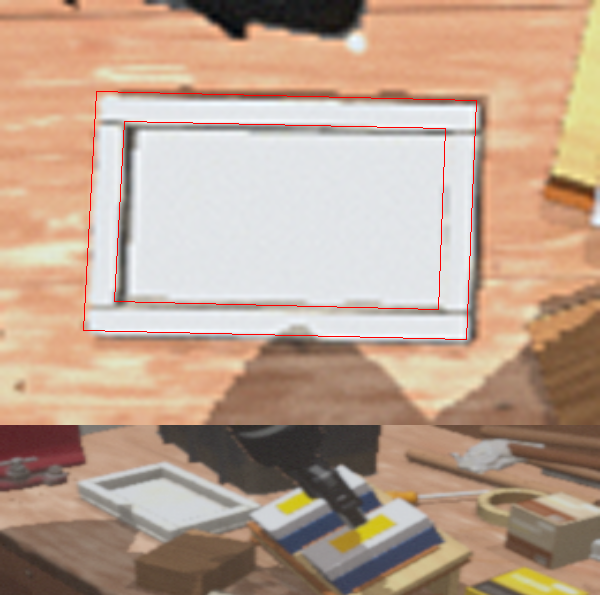

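The right lid is shut. The tray overlay fits to about 1 px (3 mm), so I'll put the tray at (0.497,-0.018) with yaw -2°. Next I'll grasp and carry the case.

```bash
sed -i 's/TRAY=np.array.*/TRAY=np.array([.497,-.018,0])/' h.py
cat >> h.py <<'E'
RP=Ro.from_euler('z',-92,degrees=True).as_matrix()
E
python3 - <<'E'
from h import *
print("stop",bot.movel(*pose(Rt,R0,(0,0,.022),1),rate=.1,f_stop=12))
print(np.round(bot.observe()["ee_pos"]-pose(Rt,R0,(0,0,.022),1)[0],4))
bot.move_gripper(.05,squeeze=70); s=bot.observe(); print(s["grip_width"],s["gripper_force"])
bot.movel(*pose(Rt+R0[:,2]*.05,R0,(0,0,.022),1),rate=.08)
p=Rt+R0[:,2]*.05+[-.02,0,.10]
bot.movel(*pose(p,R0,(0,0,.022),1),rate=.12)
s=bot.observe(); print(s["grip_width"],s["gripper_force"],np.round(s["contact_force"],1),np.round(s["wrist_torque"],2))
Rm=Ro.from_euler('z',YAW,degrees=True).as_matrix()
q=np.array([.43,-.25,.17]); bot.movel(*pose(q,Rm,(0,0,.022),1),rate=.12)
bot.move_pose(*pose(TRAY+[0,0,.13],RP,(0,0,.022),1))
s=bot.observe(); print(s["grip_width"],s["gripper_force"],np.round(s["contact_force"],1),s["time_s"])
im=eyes.read_camera("scene")[150:330,150:390,::-1]; a=cv2.resize(im,(480,360))
im=eyes.read_camera("top")[180:300,160:400,::-1]; b=cv2.resize(im,(480,240))
cv2.imwrite("pics/carry.png",np.vstack([a,b]))
E
```

```text
stop False
[ 0.0001 -0.0002  0.0005]
0.05927036784631661 75.83026170730591
0.05925618834881768 75.97227394580841 [-0.4  1.  -5.5] [ 0.31  0.88 -0.  ]
0.05912730224506201 76.04786843061447 [ 0.2 -0.2 -5.2] 23.6583
```

View pics/carry.png

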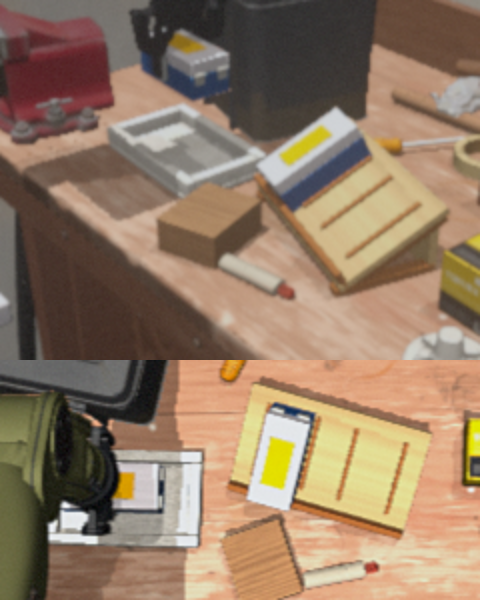

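The case hangs over the tray (top half about px (185,65)), lid shut. The left case is in its bay, shut, at (310,155), and the bystanders haven't moved. Lowering now.

Run:
```python
from h import *
z0=.022
bot.movel(*pose(TRAY+[0,0,.03],RP,(0,0,z0),1),rate=.1)
print("touch",bot.movel(*pose(TRAY+[0,0,.002],RP,(0,0,z0),1),rate=.02,f_stop=4))
s=bot.observe(); print("bottom z est",s["ee_pos"][2]-z0+G,np.round(s["contact_force"],1),np.round(s["wrist_torque"],2))
bot.move_gripper(.067); bot.pause(.3); s=bot.observe(); print(s["grip_width"],s["gripper_force"],np.round(s["contact_force"],1))
p=np.array(s["ee_pos"]); print(bot.movel(p+[0,0,.07],rate=.08,f_stop=10))
p=np.array(bot.observe()["ee_pos"]); bot.movel(p+[-.08,-.10,.12],rate=.2)
for c in("scene","top"):
    im=eyes.read_camera(c)[:,:,::-1]; b=im[150:330,150:390] if c=="scene" else im[180:300,160:400]
    if c=="scene": a=cv2.resize(b,(480,360))
    else: a=np.vstack([a,cv2.resize(b,(480,240))])
    for q in("case_a","case_a_lid_front"): print(c,q,[(np.round(d["point"],3).tolist(),round(d["score"],2)) for d in eyes.tip_of(q,c)])
cv2.imwrite("pics/placed.png",a); print(bot.observe()["time_s"])
```

```text
touch True
bottom z est 0.010033166675953904 [-1.8 -0.2  4.2] [-0.   -0.08 -0.04]
0.06696230898796364 0.0 [0.5 0.2 0.6]
False
scene case_a [([0.498, -0.025, 0.007], 0.74), ([0.558, -0.243, 0.051], 0.72), ([0.445, -0.734, 0.003], 0.71)]
scene case_a_lid_front [([0.397, -0.208, -0.002], 0.67), ([0.484, -0.222, 0.06], 0.62), ([0.499, 0.04, 0.052], 0.55)]
top case_a [([0.554, -0.245, 0.051], 0.68), ([0.444, -0.737, -0.004], 0.61)]
top case_a_lid_front []
28.7667
```

View pics/placed.png

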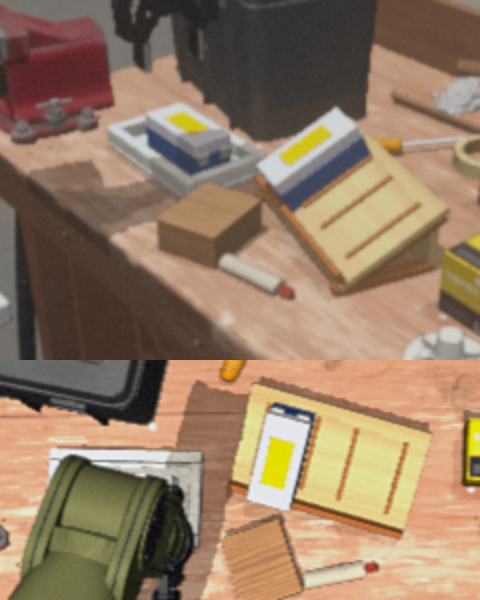

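The stiff case stands upright and shut in the tray (about px (185,140)). The free one is shut in its bay, and the robot is clear of everything.

```bash
python3 -c "
from workcell import bot
print(bot.job_done())"
```

```text
the job is handed in; nothing more can be done
None
```

The job is handed in at about 29 s: the left case's hinge was free and it stays shut on the stand, and the right case's hinge was stiff and it stands upright and shut in the foam tray (no verdict was returned).

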